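# Fit the spindle spacer, then hold the sprung nut-box lid open

## Robot

A 6-joint arm with a two-finger parallel gripper is mounted at the origin on a cart in front of the work surface, level with it; the furniture and walls round the work are solid. World frame = base frame: x ahead of the robot, y to its left, z up, the work surface at z = 0. Lengths are in m, angles in rad, forces in N, time in s.
With the tool pointing down it reaches from about 0.35 to 0.775 m from the base axis. Payload 7.3 kg.
Tool frame: the origin (TCP) lies at the very end of the fingers, on their centre line; the grasp point (between the pads) lies 19 mm behind it; z points along the fingers, y is the line along which they close (so a half turn about z gives the same grasp; the last joint's range is limited). The gripper opens to 92 mm and grips with 3 to 60 N. Pads are 19 mm wide; open, the fingers measure 130 mm over their backs; the gripper's body (75 mm by 190 mm) begins 47 mm behind the grasp point.
Start: joints at [-1.275, 0.342, 1.524, -0, 1.275, -0.146], TCP at [0.224, -0.475, 0.227] pointing down, gripper open.
Joint ranges: [-2.53, 2.53], [-0.77, 2.02], [0.04, 2.7], [-1, 4.14], [0.28, 2.66], [-3.11, 3.11]. Speed limits (rad/s): [2.57, 2.57, 3.14, 3.14, 3.14, 3.14].

## Interface

Orientations are given as [roll, pitch, yaw] about the fixed x, y, z axes, in that order (R = Rz(yaw) Ry(pitch) Rx(roll)).
In Python, from cell import robot gives the robot as it stands.
- The arm moves only by the tool apply_moves, never from a script. Its argument "motion" is text: rows parted by semicolons, each of 7 numbers parted by spaces: the opening in per cent of the stroke, from 0 (shut) to 100 (fully open), then the shift along the tool's x, y, z in cm, then the turn, a rotation vector about the tool's x, y, z in rad. A call has 1 to 20 rows; each row shifts and turns the commanded pose from where the row before left it, along the tool's axes as they then stand; what a row does not reach is not made up. A row lasts 1/8 s, in which the tool goes at most 62.5 mm and 10.7 degrees, less where a joint would pass 70% of its speed; a pose out of reach is approached as far as the arm can. A call with a gripper value outside its range is refused whole. The fingers move at their own pace and stop on an object; "force" is the grip in N (left out, the last holds). Time passes only in rows, so rows that do not move let the fingers close. It gives the time, the measured TCP pose, the force, the opening and the grip force at its end, in the units of the state.
- robot.observe(): the state, without advancing time (a new reading comes with each control period).
- robot.read_camera(name): name is "scene" or "top" or "wrist"; returns a dict with "img" (420x560x3 uint8, red, green, blue), "fovy" (degrees; the focal length in pixels is half the picture's height over the tangent of half this angle, whatever the lens; pixels are square), "cx", "cy" (the principal point, pixels), "k1" (the pictures are not rectified: a ray, as slopes to the right and down, at radius r is drawn at 1 + k1 r^2 times it, then the intrinsics apply), "R" (3x3) and "t" (3): a world point X has camera coordinates R X + t; the wrist camera has in their place "hand_eye" (4x4, takes a point from camera to tool coordinates, whose origin is the TCP and whose axes are the flange's). Camera axes: x right, y down, z forward; pixel columns grow to the right and rows downward; lengths in m; the calibration is good to about 2 mm. A picture is of the moment at which its call begins: read the wrist's pose just before it. There is no depth.
- robot.hand_in(): hands the job in; it is judged then, once.
Trained networks look in a picture, given as the dict that the camera call returned (one of the last four; its "shot" number tells which), for a name from the list of things; names that differ only in an ending like _2 or _b are one class to them, and where a whole thing is asked for, a point or a joint stands for the part that bears it (a point fixed in the world has none). Each returns a list of dicts, best first, with "score" (0 to 1); they miss things now and then, are a little off and sometimes report something else, mostly with a low value. They report only what shows in the picture. A call takes as long as a camera call. They do not tell look-alikes from the thing itself.
- robot.search_frame(target, picture): "centre" ([x, y, z] in m, in world coordinates, good to about 4 mm: the middle of the surface that is visible of it).
- robot.trace(target, picture): "pixels" (420x560 bool, what is visible of it).
The state is a dict: "time": time; "qpos": joint angles; "qvel": joint speeds; "joint_efforts": joint torques, N m; "tool_pos": TCP position; "tool_rot": TCP orientation; "contact_force": force on the tool from outside, world axes, zero at the start; "torque": the same for the moment, N m; "opening": finger opening in m; "grip_force": force on a finger pad.
Only numpy, scipy, OpenCV 4.12 (cv2) and the standard library are available. Lean on these libraries where they do the work, as an engineer would, in place of code of your own. Each camera call takes 0.05 s, during which the arm holds its last target. There are 200 camera calls.

## Task

Slide the tall spacer ring (not the thin one) over the spindle until it sits right down on the flange, and let go of it. Then lift the sprung lid of the nut box by its pull to about 50 degrees from shut and hold it there so that I can reach in for the nut: finish while still holding it steady with the gripper, because it snaps shut when let go. Leave the thin spacer and the other things on the bench where they are.

Things in the scene. Friction and masses are not known exactly. Their poses are not given: they have to be found in the camera images.
- tall_spacer: the taller of two plain aluminium spacer rings: 44 mm outside diameter, 25 mm bore right through, 36 mm high, about 0.12 kg, standing on the bench with its bore upright. Origin: centre of its underside; z is the bore axis, up
- thin_spacer: the other ring, same diameters (44 outside, 25 bore) but only 15 mm high; a bystander. Origin: centre of its underside
- spindle_unit: grey square bench unit, 160 x 160 mm, 42 mm high, fixed, with a bare upright steel spindle in the middle. On its flat top is a flange 36 mm in diameter and 6 mm high; the spindle stands on that, 20 mm in diameter, 50 mm tall, its last 6 mm tapered to 10 mm. Origin: centre of its underside; z is the spindle axis, up
- spindle_seat (a point): centre of the flange's top face, 48 mm above the bench, on the spindle axis: the spacer's underside rests here when fully down
- spindle_top (a point): tip of the spindle, on its axis, 98 mm above the bench
- nut_box: grey open metal box 120 mm deep (x) by 140 mm wide (y) by 56 mm high, fixed, closed by a hinged lid; a brass nut lies in it. Origin: centre of its underside; its -x side is the front, away from the hinge, where the lid's pull sticks out; its y axis is parallel to the hinge
- lid_hinge (a point): point on the lid's hinge axis (axis parallel to the box's y), at mid width, 64 mm behind the box's centre (+x of the box), 58.5 mm above the bench; does not move
- lid_handle (a point): centre of the lid's pull, which moves with the lid: a steel barrel 18 mm in diameter and 30 mm long, its axis parallel to the hinge, with flat ends, free all round except for a 10 mm wide, 6 mm thick stem at its middle that joins it to the lid's front edge. It stands 34 mm clear in front of the box, 158 mm from the hinge axis and level with it when shut. The barrel can be pinched on its two ends, 30 mm apart, and can turn between the fingers as the lid rises
- nut_box_lid (a joint): opening angle of the flat 4 mm steel lid in radians: 0 shut (level), growing as its front edge rises; stop at 1.5. 50 degrees is 0.87. A spring and its weight pull it shut: about 1.5 N at the pull when shut, 2 N at 50 degrees
- sanding_block: sanding block, 65 x 112 x 32 mm, bystander. Origin: centre of its underside
- offcut_oak: small oak offcut, 36 x 85 x 29 mm, bystander. Origin: centre of its underside
- block_plane: block plane, 160 x 48 x 54 mm, bystander. Origin: centre of its underside
- try_square: try square lying flat, 176 x 115 x 16 mm, bystander. Origin: centre of its underside
- bit_rack: small black rack of driver bits, 42 x 100 x 52 mm, bystander. Origin: centre of its underside
- varnish_tin: varnish tin, 78 mm in diameter and high, bystander. Origin: centre of its underside
There are look-alikes about, which are no part of the job. What is meant by the tall_spacer is not blue, brown or red, and is the larger of those in its own colour.

How it is judged:
By the outcome, as a careful person would: the job done as asked, in the order asked, and still so for the second after the job is handed in, while the arm keeps its last pose, push and grip.
It also fails if it takes over 61 s, if anything falls off the work surface, if the arm or the gripper's body presses on something with over 40 N, if the wrist force passes 120 N, or if a joint passes its speed limit or range.

## Working session

There is one attempt and no reset: what is moved stays moved. The work goes in short steps, Python scripts to look and compute and a tool call to move; the robot and the scene stay as the last step left them, time stands still between calls to the robot, and variables do not carry over. Pictures are saved under pics/ and viewed, at most 11 in all, crops included, and the job is handed in when it is done.

Besides the shell and the picture viewer there is one more tool, called after "Call:" as name(argument=value, ...) on one line, values as JSON. apply_moves: Moves the arm, as the interface text tells. Its arguments: {"type":"object","properties":{"motion":{"type":"string"},"force":{"type":"number"}},"required":["motion"]}

```bash
mkdir -p pics
cat > h.py <<'E'
from cell import robot
import numpy as np, cv2
from scipy.spatial.transform import Rotation as Ro
def f(p): return p["img"].shape[0]/2/np.tan(np.radians(p["fovy"])/2)
def extr(p,s=None):
    if "R" in p: return np.array(p["R"]),np.array(p["t"])
    T=np.eye(4);T[:3,:3]=Ro.from_euler('xyz',s["tool_rot"]).as_matrix();T[:3,3]=s["tool_pos"]
    C=np.linalg.inv(T@np.array(p["hand_eye"]));return C[:3,:3],C[:3,3]
def K(p): return np.array([[f(p),0,p["cx"]],[0,f(p),p["cy"]],[0,0,1]])
def proj(p,X,s=None):
    R,t=extr(p,s);d=np.array([p["k1"],0,0,0.])
    return cv2.projectPoints(np.array(X,float).reshape(-1,1,3),cv2.Rodrigues(R)[0],t,K(p),d)[0][:,0]
def back(p,uv,z,s=None):
    R,t=extr(p,s);n=cv2.undistortPoints(np.array(uv,float).reshape(-1,1,2),K(p),np.array([p["k1"],0,0,0.]))[:,0]
    d=np.c_[n,np.ones(len(n))]@R;o=-R.T@t
    return o+d*((z-o[2])/d[:,2])[:,None]
def save(n,img): cv2.imwrite(f"pics/{n}.png",img[...,::-1])
E
python3 - <<'E'
from h import *
for c in ["top","scene"]:
    p=robot.read_camera(c); save(c,p["img"]); print(c,p["R"],p["t"],p["k1"])
    for n in ["tall_spacer","thin_spacer","spindle_unit","nut_box","lid_handle","nut_box_lid","varnish_tin","bit_rack"]:
        print(n,[(np.round(d["centre"],3).tolist(),round(d["score"],2)) for d in robot.search_frame(n,p)][:5])
print(robot.observe())
E
```

```text
top [[-0.0306763  -0.99952536  0.0028316 ]
 [-0.99386143  0.03020096 -0.10643007]
 [ 0.10629404 -0.0060791  -0.99431616]] [-0.01400009  0.54265685  1.6009057 ] -0.1442228154140698
tall_spacer [([0.447, 0.092, 0.025], 0.39)]
thin_spacer [([0.624, 0.017, 0.034], 0.27)]
spindle_unit [([0.545, -0.288, 0.046], 0.67)]
nut_box [([0.593, 0.217, 0.059], 0.89), ([0.621, -0.116, 0.029], 0.39)]
lid_handle [([0.591, 0.219, 0.059], 0.63)]
nut_box_lid [([0.594, 0.218, 0.059], 0.55)]
varnish_tin [([0.644, 0.433, 0.073], 0.56)]
bit_rack [([0.683, -0.127, 0.014], 0.65)]
scene [[-0.83655013 -0.54780781 -0.00951177]
 [-0.38154152  0.59493073 -0.70744858]
 [ 0.3932047  -0.58818707 -0.70670081]] [0.43708494 0.26422756 1.36922882] 0.07159695918667261
tall_spacer [([0.443, 0.175, 0.033], 0.67), ([0.494, 0.025, 0.026], 0.65), ([0.428, 0.251, 0.031], 0.61), ([0.41, 0.039, 0.021], 0.57), ([0.448, 0.101, 0.024], 0.44)]
thin_spacer [([0.476, -0.102, 0.015], 0.68)]
spindle_unit [([0.54, -0.271, 0.043], 0.61)]
nut_box []
lid_handle [([0.585, 0.222, 0.06], 0.76)]
nut_box_lid [([0.592, 0.224, 0.063], 0.71)]
varnish_tin [([0.632, 0.448, 0.074], 0.9), ([0.581, 0.237, 0.061], 0.21)]
bit_rack []
{'time': 0.9, 'qpos': array([-1.27496776e+00,  3.41997189e-01,  1.52413454e+00, -3.58873274e-05,
        1.27540391e+00, -1.46014070e-01]), 'qvel': array([-7.76869220e-04,  2.36172998e-03,  1.27679976e-04, -1.04707656e-05,
        3.23773650e-04,  5.65696229e-04]), 'joint_efforts': array([ 1.96552202e-03, -4.31113780e+01, -2.44482923e+01,  7.20290886e-02,
        4.81724530e-02,  1.52923195e-05]), 'tool_pos': array([ 0.22449653, -0.47458008,  0.22672989]), 'tool_rot': array([3.14154124e+00, 4.22636453e-05, 4.41853078e-01]), 'contact_force': array([ 0.55732857, -0.40068896,  0.18691811]), 'torque': array([ 0.00643918, -0.01382192, -0.01881207]), 'grip_force': 0.0, 'opening': 0.09162096829469327}
```

View pics/top.png

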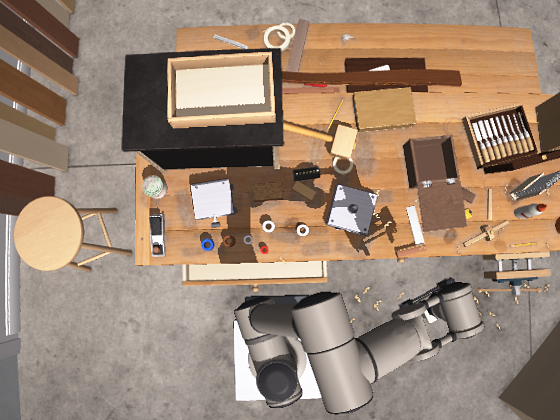

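View pics/scene.png

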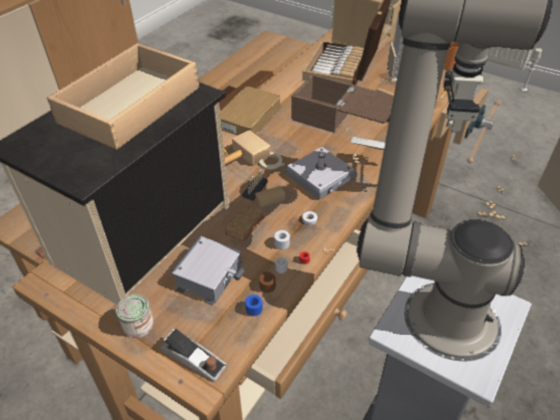

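The top view shows rings at (208,244) blue, (229,241) brown, (248,240) small grey, (264,249) red, (268,226) aluminium and (302,230) aluminium. The box is at (212,198) and the spindle at (353,209). I expect the tall spacer to be the ring at scene (282,240), because the one at (310,218) is lower and the one at (281,265) is smaller. I'll confirm with an enlarged crop.

Run:
```python
from h import *
p=robot.read_camera("scene"); im=p["img"]
a=cv2.resize(im[195:325,225:345],None,fx=4.5,fy=4.5,interpolation=cv2.INTER_CUBIC); save("crop",a)
q=robot.read_camera("top")
for n,pp in (("s",p),("t",q)):
  for d in robot.trace("tall_spacer",pp)+robot.trace("thin_spacer",pp):
    m=d["pixels"]; v,u=np.nonzero(m); print(n,round(d["score"],2),u.min(),u.max(),v.min(),v.max(),m.sum(),pp["img"][m].mean(0).round())
```

```text
s 0.75 274 289 230 248 265 [169. 166. 167.]
s 0.6 245 262 294 315 326 [ 55.  82. 150.]
s 0.57 275 286 257 271 149 [112. 110. 111.]
s 0.53 259 275 273 292 280 [81. 56. 39.]
s 0.74 243 267 170 199 345 [65. 61. 55.]
s 0.47 302 316 211 224 154 [185. 182. 183.]
t 0.63 202 213 239 250 91 [ 53.  99. 206.]
t 0.58 263 274 221 231 77 [241. 239. 240.]
t 0.4 246 248 236 239 7 [116. 111. 113.]
t 0.34 293 320 167 180 317 [44. 40. 38.]
t 0.59 297 307 224 235 91 [217. 211. 209.]
```

View pics/crop.png

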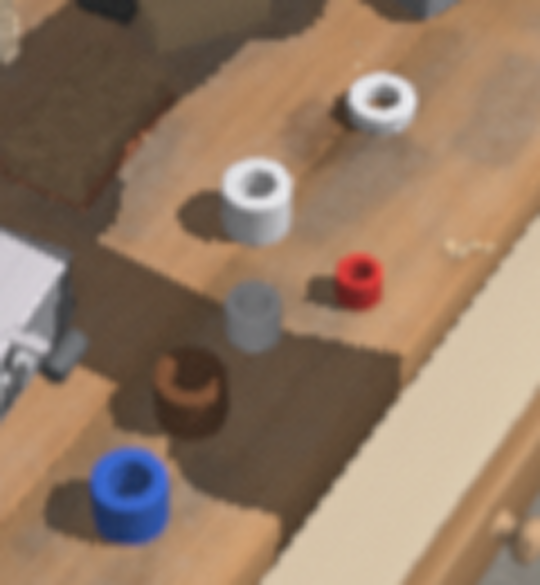

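The crop confirms it. The bright aluminium ring at scene (282,240) is clearly taller than the flat one at (310,218). It's also larger than the shaded grey one at (281,265), so it's the tall spacer. Next I'll work out positions.

```bash
cat >> h.py <<'E'
def shift(s,P,yaw):
    R=Ro.from_euler('xyz',s["tool_rot"]).as_matrix();Rt=Ro.from_euler('xyz',[np.pi,0,yaw]).as_matrix()
    return (R.T@(np.array(P)-s["tool_pos"])*100).round(2),Ro.from_matrix(R.T@Rt).as_rotvec().round(4)
E
python3 - <<'E'
from h import *
p=robot.read_camera("top"); q=robot.read_camera("scene")
print("tall t",back(p,[[268.5,226]],.03)," s",back(q,[[281.5,239]],.018))
print("thin",back(q,[[309,217.5]],.008),"red",back(p,[[264,249]],.015),back(q,[[305,258]],.012),"grey",back(q,[[280.5,264]],.012),"brown",back(q,[[267,282]],.018))
for c,n in((p,"top"),(q,"scene")):
  for nm in ["spindle_unit","nut_box_lid","nut_box"]:
    for d in robot.trace(nm,c)[:1]:
      v,u=np.nonzero(d["pixels"]);h=cv2.minAreaRect(np.c_[u,v].astype(np.float32)); print(n,nm,d["score"],h,u.min(),u.max(),v.min(),v.max())
im=cv2.resize(p["img"][165:260,185:385],None,fx=4,fy=4,interpolation=cv2.INTER_CUBIC);save("crop2",im)
s=robot.observe();print(shift(s,[.45,-.02,.25],0))
E
```

```text
tall t [[0.48977304 0.01715174 0.03      ]]  s [[0.49321078 0.01916881 0.018     ]]
thin [[ 0.47616626 -0.10518612  0.008     ]] red [[0.40608349 0.03655137 0.015     ]] [[0.40328161 0.03893789 0.012     ]] grey [[0.44849226 0.09349802 0.012     ]] brown [[0.44240861 0.16837261 0.018     ]]
top spindle_unit 0.63 ((350.93817138671875, 209.60113525390625), (45.571533203125, 44.97190475463867), 12.994616508483887) 326 377 184 235
top nut_box_lid 0.88 ((213.03468322753906, 204.7254180908203), (44.6287841796875, 40.14310073852539), 81.25383758544922) 191 234 180 227
top nut_box 0.71 ((214.0811004638672, 202.98651123046875), (47.34690856933594, 43.565731048583984), 80.53767395019531) 191 237 178 227
scene spindle_unit 0.93 ((319.5, 171.99998474121094), (60.3325309753418, 45.2203369140625), 35.53767395019531) 286 354 147 198
scene nut_box_lid 0.81 ((211.823974609375, 263.9275207519531), (63.80278778076172, 46.016334533691406), 22.380136489868164) 174 243 237 288
scene nut_box 0.92 ((208.62197875976562, 270.09759521484375), (58.565162658691406, 69.34115600585938), 38.65980911254883) 172 244 237 304
(array([ 39.82, -31.46,  -2.33]), array([ 2.000e-04, -1.000e-04,  4.418e-01]))
```

View pics/crop2.png

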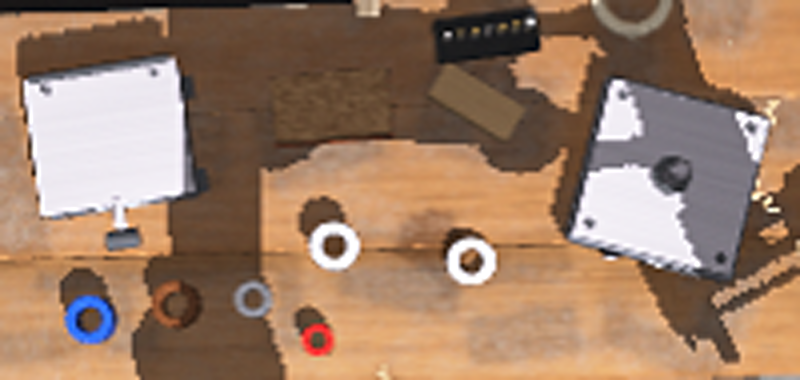

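The top crop shows the tall spacer at about top-image (268,226), the pull at about (216,224) on the front of the box, and the spindle at about (352,208). I'll move above the ring for a wrist look.

Call:
apply_moves(motion="80 4.1 -3.1 -0.2 0 0 0; 80 4.1 -3.1 -0.2 0 0 0; 80 4.1 -3.1 -0.2 0 0 0; 80 4.1 -3.1 -0.2 0 0 0; 80 4.1 -3.1 -0.2 0 0 0; 80 4.1 -3.1 0 0 0 0; 80 4.1 -3.1 0 0 0 0; 80 4.1 -3.1 0 0 0 0; 80 4.1 -3.1 0 0 0 0; 80 4.1 -3.1 0 0 0 0; 80 0 0 0 0 0 0.147; 80 0 0 0 0 0 0.147; 80 0 0 0 0 0 0.148; 80 0 0 0 0 0 0")

```text
time: 3.35
tool_pos: [0.4626, -0.019, 0.2367]
tool_rot: [3.141, -0.0, 0.001]
contact_force: [-0.7, -0.1, -0.2]
opening: 0.0736
grip_force: 0.0
```

Run:
```python
from h import *
s=robot.observe(); p=robot.read_camera("wrist"); save("w1",p["img"]); print(s["time"],s["tool_pos"],s["tool_rot"],s["qpos"].round(2)); print(np.round(p["hand_eye"],4),p["fovy"])
print(proj(p,[[.491,.018,.036]],s))
for d in robot.trace("tall_spacer",p):
    v,u=np.nonzero(d["pixels"]); print(round(d["score"],2),u.min(),u.max(),v.min(),v.max(),p["img"][d["pixels"]].mean(0).round())
```

```text
3.35 [ 0.46260602 -0.01900683  0.23674509] [ 3.14147469e+00 -1.42182025e-04  1.24987419e-03] [-0.21  0.22  1.67 -0.    1.25  1.36]
[[ 4.000e-04 -9.611e-01 -2.763e-01  7.500e-02]
 [ 1.000e+00  4.000e-04  3.000e-04  1.200e-03]
 [-1.000e-04 -2.763e-01  9.611e-01 -1.574e-01]
 [ 0.000e+00  0.000e+00  0.000e+00  1.000e+00]] 64.18366999138554
[[243.2153481  156.34866223]]
0.86 95 144 174 218 [92. 61. 39.]
0.77 164 198 176 208 [161. 161. 164.]
0.77 30 81 184 226 [ 31.  64. 129.]
0.74 220 247 210 238 [157.  44.  38.]
0.64 223 265 131 174 [185. 184. 187.]
```

View pics/w1.png

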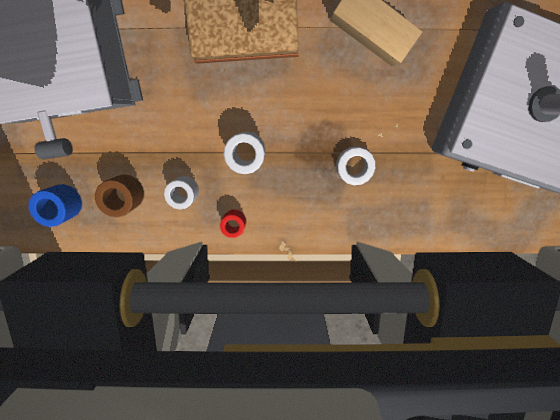

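The wrist view shows the tall ring at (244,153), the thin one at (356,166), the small look-alike at (180,194), the spindle at the right edge and the pull at (53,149). I'll fit the ring's position.

Run:
```python
from h import *
s=robot.observe(); p=robot.read_camera("wrist")
g=cv2.cvtColor(p["img"],cv2.COLOR_RGB2GRAY)
x0,y0=215,125; c=g[y0:182,x0:275]
m=(c>205).astype(np.uint8)
cs,h=cv2.findContours(m,cv2.RETR_CCOMP,cv2.CHAIN_APPROX_NONE)
for k,cc in enumerate(cs):
    if len(cc)>20:
        e=cv2.fitEllipse(cc); uv=[e[0][0]+x0,e[0][1]+y0]; P=back(p,[uv],.036,s)[0]; print(h[0][k],uv,e[1],P, shift(s,[P[0],P[1],.007],0))
```

```text
[-1 -1  1 -1] [243.67936515808105, 153.72746086120605] (37.420135498046875, 39.09615707397461) [0.49370181 0.0174031  0.036     ] (array([ 3.12, -3.64, 22.97]), array([ 0.0001, -0.0001,  0.0028]))
[-1 -1 -1  0] [243.76371002197266, 153.8851089477539] (25.570707321166992, 25.72742462158203) [0.49353448 0.01731726 0.036     ] (array([ 3.1 , -3.63, 22.97]), array([ 0.0001, -0.0001,  0.0028]))
```

Call:
apply_moves(motion="80 1.5 -1.8 3 0 0 0; 80 1.55 -1.83 4 0 0 0; 80 0 0 5 0 0 0; 80 0 0 4 0 0 0; 80 0 0 3 0 0 0; 80 0 0 2 0 0 0; 80 0 0 1.6 0 0 0; 80 0 0 0.3 0 0 0; 80 0 0 0 0 0 0; 0 0 0 0 0 0 0; 0 0 0 0 0 0 0; 0 0 0 0 0 0 0; 0 0 0 0 0 0 0; 0 0 0 0 0 0 0; 0 0 0 0 0 0 0", force=25)

```text
time: 5.38
tool_pos: [0.4932, 0.0173, 0.008]
tool_rot: [3.142, -0.0, -0.0]
contact_force: [-1.2, 1.6, 5.9]
opening: 0.043
grip_force: 25.0
```

Call:
apply_moves(motion="0 0 0 -2 0 0 0; 0 0 0 -4 0 0 0; 0 0 0 -5 0 0 0; 0 0 0 -5 0 0 0; 0 0 2 -1 0 0 0; 0 -0.5 4 0 0 0 0; 0 -0.6 5 0 0 0 0; 0 -0.7 5 0 0 0 0; 0 -0.7 5 0 0 0 0; 0 -0.7 4.5 0 0 0 0; 0 -0.7 3 0 0 0 0; 0 -0.4 1.7 0 0 0 0; 0 0 0 0 0 0 0; 0 0 0 0 0 0 0")

```text
time: 7.12
tool_pos: [0.4502, -0.2836, 0.1776]
tool_rot: [-3.141, 0.0, 0.001]
contact_force: [0.7, -0.2, -0.9]
opening: 0.0436
grip_force: 25.0
```

Run:
```python
from h import *
s=robot.observe(); p=robot.read_camera("wrist"); save("w2",p["img"]); print(s["time"],s["tool_pos"],s["tool_rot"])
print(proj(p,[[.545,-.285,.098],[.545,-.285,.048]],s))
```

```text
7.125 [ 0.4501747  -0.28362277  0.17757666] [-3.14089841e+00  3.43599915e-04  6.05007560e-04]
[[279.45208761  80.43888394]
 [279.4142633   85.86444822]]
```

View pics/w2.png

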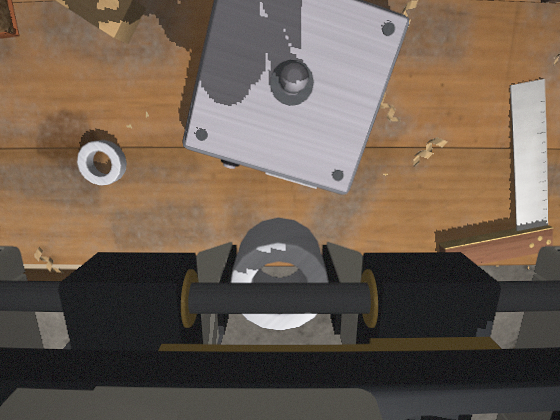

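The wrist view shows the ring between the pads at about (278,270) and the spindle at about (293,77). I'll enlarge and overlay the fit.

Run:
```python
from h import *
s=robot.observe(); p=robot.read_camera("wrist")
c0=back(p,[[291.5,81.5]],.048,s)[0]; c1=back(p,[[294,73]],.098,s)[0]; print(c0,c1)
x0,y0,k=250,40,8
im=cv2.resize(p["img"][y0:y0+70,x0:x0+90],None,fx=k,fy=k,interpolation=cv2.INTER_CUBIC)
a=np.linspace(0,2*np.pi,60); circ=lambda c,r,z:np.c_[c[0]+r*np.cos(a),c[1]+r*np.sin(a),0*a+z]
for z,r,col in((.048,.018,(255,0,0)),(.092,.010,(0,255,0)),(.098,.005,(0,0,255)),(.042,.018,(255,255,0))):
    uv=(proj(p,circ(c0,r,z),s)-[x0-.5,y0-.5])*k
    cv2.polylines(im,[uv.astype(np.int32)],True,col,1)
save("w2c",im)
# held ring upper outer rim
g=cv2.cvtColor(p["img"],cv2.COLOR_RGB2GRAY)
X=s["tool_pos"]; 
for dx in(-.003,0,.003): print(dx,proj(p,[[X[0]+dx,X[1],X[2]+.029],[X[0]+dx+.022,X[1],X[2]+.029],[X[0]+dx+.022,X[1],X[2]-.007]],s).round(1).tolist())
```

```text
[ 0.54852437 -0.29466553  0.048     ] [ 0.54984666 -0.29453757  0.098     ]
-0.003 [[276.1, 298.0], [276.1, 251.3], [276.7, 223.3]]
0 [[276.1, 291.9], [276.1, 244.5], [276.7, 217.8]]
0.003 [[276.1, 285.7], [276.1, 237.7], [276.7, 212.2]]
```

View pics/w2c.png

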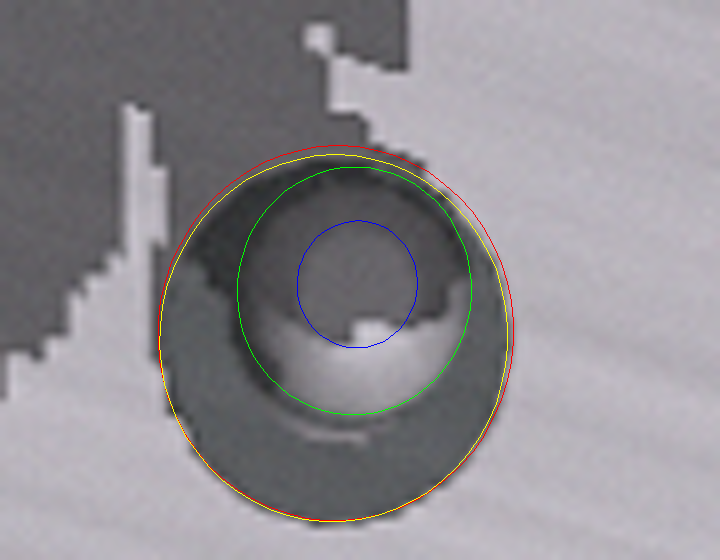

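The overlay fits: the axis is at about (0.548, -0.2945), and the ring sits centred in the pads.

Call:
apply_moves(motion="0 2 0.3 0 0 0 0; 0 3 0.4 0 0 0 0; 0 3 0.4 0 0 0 0; 0 1.8 0 0 0 0 0; 0 0 0 0 0 0 0; 0 0 0 2 0 0 0; 0 0 0 2.5 0 0 0; 0 0 0 1.5 0 0 0; 0 0 0 0.6 0 0 0; 0 0 0 0 0 0 0; 0 0 0 0 0 0 0")

```text
time: 8.6
tool_pos: [0.5484, -0.2961, 0.1127]
tool_rot: [3.141, -0.001, -0.0]
contact_force: [-0.0, -0.1, -0.4]
opening: 0.0434
grip_force: 25.0
```

Call:
apply_moves(motion="0 0 -0.15 0 0 0 0; 0 0 0 0 0 0 0; 0 0 0 0.8 0 0 0; 0 0 0 0.8 0 0 0; 0 0 0 0.4 0 0 0; 0 0 0 0 0 0 0")

```text
time: 9.35
tool_pos: [0.5478, -0.2941, 0.0911]
tool_rot: [-3.141, 0.001, -0.0]
contact_force: [-0.4, 0.1, -0.8]
opening: 0.0437
grip_force: 25.0
```

Call:
apply_moves(motion="0 0 0 0.8 0 0 0; 0 0 0 0.8 0 0 0; 0 0 0 0.8 0 0 0; 0 0 0 0.5 0 0 0; 0 0 0 0.3 0 0 0; 0 0 0 0.2 0 0 0; 0 0 0 0 0 0 0; 0 0 0 0 0 0 0")

```text
time: 10.35
tool_pos: [0.5481, -0.2944, 0.058]
tool_rot: [3.141, -0.0, -0.0]
contact_force: [-0.2, -0.6, -2.0]
opening: 0.0432
grip_force: 25.0
```

Call:
apply_moves(motion="0 0 0 0.15 0 0 0; 0 0 0 0.1 0 0 0; 0 0 0 0.05 0 0 0; 0 0 0 0 0 0 0; 0 0 0 0 0 0 0")

```text
time: 10.98
tool_pos: [0.5482, -0.2944, 0.056]
tool_rot: [3.141, -0.001, -0.0]
contact_force: [-1.9, 1.1, 6.7]
opening: 0.0432
grip_force: 25.0
```

Call:
apply_moves(motion="70 0 0 0 0 0 0; 70 0 0 0 0 0 0; 70 0 0 0 0 0 0; 70 0 0 0 0 0 0; 70 0 0 -1 0 0 0; 70 0 0 -3 0 0 0; 70 0 0 -5 0 0 0; 70 0 0 -5 0 0 0; 70 -3 0 -2 0 0 0; 70 -5 -1 0 0 0 0; 70 -2 0 0 0 0 0; 70 0 0 0 0 0 0; 70 0 0 0 0 0 0")

```text
time: 12.6
tool_pos: [0.4489, -0.2846, 0.2153]
tool_rot: [3.141, -0.001, -0.0]
contact_force: [-0.3, 1.1, -0.3]
opening: 0.0643
grip_force: 0.0
```

Run:
```python
from h import *
s=robot.observe(); p=robot.read_camera("wrist"); print(s["time"],s["tool_pos"],s["opening"])
c=[.548,-.2945]; a=np.linspace(0,2*np.pi,60)
im=p["img"].copy()[:220,180:400]; im=cv2.resize(im,None,fx=2.7,fy=2.7,interpolation=cv2.INTER_CUBIC)
for z,r,col in((.084,.022,(255,0,0)),(.084,.0125,(0,255,0)),(.048,.022,(255,255,0))):
    uv=(proj(p,np.c_[c[0]+r*np.cos(a),c[1]+r*np.sin(a),0*a+z],s)-[179.5,-.5])*2.7
    cv2.polylines(im,[uv.astype(np.int32)],True,col,1)
save("w3",im)
q=robot.read_camera("scene")
def up(X):return proj(q,X)
for n in ["lid_handle","nut_box_lid"]: print(n,[(np.round(d["centre"],3).tolist(),round(d["score"],2)) for d in robot.search_frame(n,q)][:3])
```

```text
12.6 [ 0.44885627 -0.28457092  0.21528463] 0.06429904938926392
lid_handle [([0.588, 0.222, 0.059], 0.65)]
nut_box_lid [([0.591, 0.221, 0.063], 0.88)]
```

View pics/w3.png

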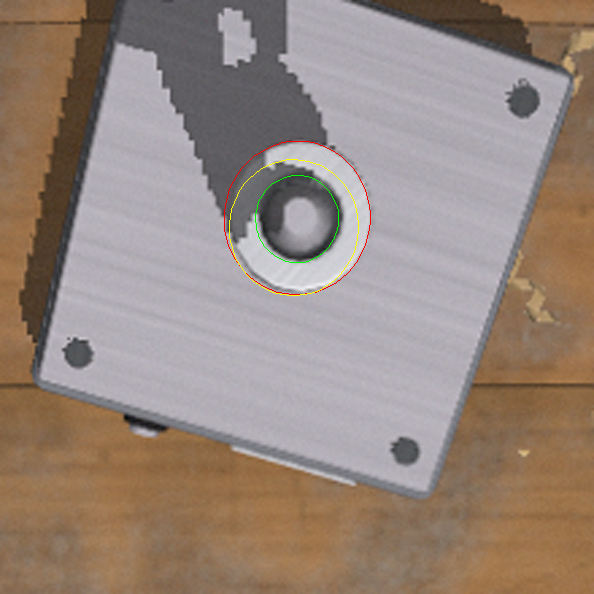

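The ring is seated: the predicted rim at z = 0.084 matches. Now the box.

Call:
apply_moves(motion="70 -0.3 -3 -0.4 0 0 0; 70 -0.3 -5.5 -0.4 0 0 0; 70 -0.3 -5.5 -0.4 0 0 0; 70 -0.3 -5.5 -0.4 0 0 0; 70 -0.3 -5.5 -0.4 0 0 0; 70 -0.3 -5.5 -0.4 0 0 0; 70 -0.3 -5.5 -0.4 0 0 0; 70 -0.3 -5.5 -0.4 0 0 0; 70 -0.3 -5.5 -0.4 0 0 0; 70 -0.2 -2.5 0 0 0 0; 70 0 0 0 0 0 0; 70 0 0 0 0 0 0")

```text
time: 14.3
tool_pos: [0.4192, 0.2103, 0.2505]
tool_rot: [3.141, 0.0, -0.0]
contact_force: [1.0, 0.3, -0.2]
opening: 0.064
grip_force: 0.0
```

Run:
```python
from h import *
s=robot.observe(); p=robot.read_camera("wrist"); save("w4",p["img"]); print(s["time"],s["tool_pos"],s["tool_rot"])
for d in robot.trace("nut_box_lid",p)[:1]+robot.trace("lid_handle",p)[:1]:
    v,u=np.nonzero(d["pixels"]); print(d["score"],u.min(),u.max(),v.min(),v.max())
```

```text
14.3 [0.41921374 0.2102637  0.25045503] [ 3.14089776e+00  4.42788618e-04 -1.93709111e-05]
0.57 192 347 0 112
```

View pics/w4.png

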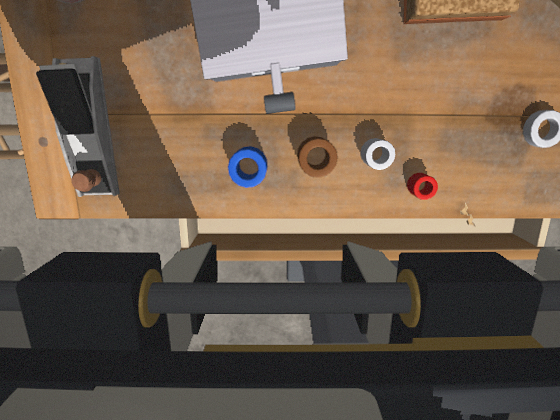

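The wrist view shows the barrel at about (279,102), its stem going up to the lid's front edge, and the edge running from (204,78) to (347,58). I'll fit the barrel and the yaw.

Run:
```python
from h import *
s=robot.observe(); p=robot.read_camera("wrist")
E=back(p,[[204.5,78.5],[346.5,59]],.058,s); d=E[0]-E[1]; yaw=np.arctan2(d[1],d[0])-np.pi/2; print(E,np.linalg.norm(d),yaw)
g=p["img"].astype(int); x0,y0=255,85
c=g[y0:118,x0:305]; m=((c.max(2)<125)&(c.max(2)-c.min(2)<22)).astype(np.uint8)
n,l,st,ce=cv2.connectedComponentsWithStats(m); k=1+st[1:,4].argmax(); print(st[k],ce[k])
v,u=np.nonzero(l==k); r=cv2.minAreaRect(np.c_[u+x0,v+y0].astype(np.float32)); print(r)
P=back(p,[r[0]],.0605,s)[0]; print("bar",P)
ux=np.array([np.cos(yaw),np.sin(yaw)]); mid=E.mean(0)[:2]; print("from edge",mid-ux*.034, mid-ux*.040)
im=cv2.resize(g[60:130,230:330].astype(np.uint8),None,fx=6,fy=6,interpolation=cv2.INTER_CUBIC)
y=np.array([-ux[1],ux[0]]);a=np.linspace(0,2*np.pi,40)
for e in(-.015,.015):
    C=np.c_[P[0]+y[0]*e+ux[0]*.009*np.cos(a),P[1]+y[1]*e+ux[1]*.009*np.cos(a),.0585+.009*np.sin(a)]
    cv2.polylines(im,[((proj(p,C,s)-[229.5,59.5])*6).astype(np.int32)],True,(255,0,0),1)
save("w4c",im)
print(shift(s,[P[0],P[1],.0395],yaw))
```

```text
[[0.52585797 0.28185525 0.058     ]
 [0.54364788 0.14261157 0.058     ]] 0.1403755141318797 0.12707262590686952
[  9   8  31  21 524] [23.50763359 17.66030534]
((278.617919921875, 102.38427734375), (18.50292205810547, 29.935081481933594), 82.40535736083984)
bar [0.50280459 0.20876001 0.0605    ]
from edge [0.50102706 0.20792456] [0.49507544 0.20716417]
(array([ 8.34,  0.08, 21.12]), array([ 3.000e-04,  1.000e-04, -1.288e-01]))
```

View pics/w4c.png

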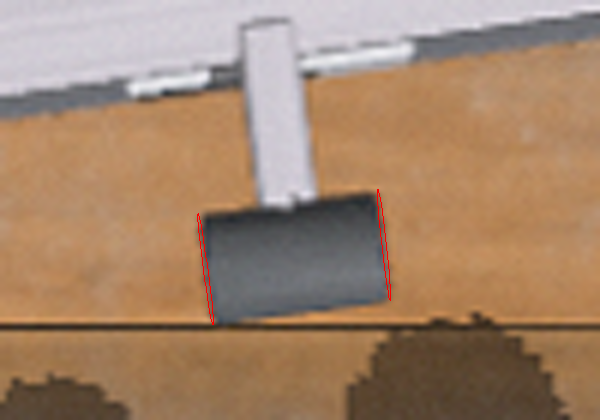

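The overlay matches the barrel ends. I'll descend on the pull and pinch it.

Call:
apply_moves(motion="70 0 0 0 0 0 -0.128; 70 2.7 0.4 2 0 0 0; 70 2.8 0.4 4 0 0 0; 70 2.73 0.41 4 0 0 0; 70 0 0 4 0 0 0; 70 0 0 3.5 0 0 0; 70 0 0 2.5 0 0 0; 70 0 0 1.1 0 0 0; 70 0 0 0 0 0 0; 70 0 0 0 0 0 0")

```text
time: 15.75
tool_pos: [0.5031, 0.2093, 0.0408]
tool_rot: [-3.141, -0.002, 0.128]
contact_force: [-0.1, -0.8, 0.7]
opening: 0.0644
grip_force: 0.0
```

Call:
apply_moves(motion="30 0 0 0 0 0 0; 30 0 0 0 0 0 0; 10 0 0 0 0 0 0; 10 0 0 0 0 0 0; 10 0 0 0 0 0 0; 10 0 0 0 0 0 0; 10 0 0 0 0 0 0", force=25)

```text
time: 16.62
tool_pos: [0.5022, 0.2099, 0.0397]
tool_rot: [-3.141, -0.0, 0.128]
contact_force: [-1.0, 4.8, 0.9]
opening: 0.0299
grip_force: 25.0
```

Call:
apply_moves(motion="10 0.01 0 -0.6 0 0 0; 10 0.05 0 -0.78 0 0 0; 10 0.07 0 -0.69 0 0 0; 10 0.11 0 -0.68 0 0 0; 10 0.14 0 -0.68 0 0 0; 10 0.16 0 -0.67 0 0 0; 10 0.2 0 -0.66 0 0 0; 10 0.21 0 -0.65 0 0 0; 10 0.26 0 -0.64 0 0 0; 10 0.27 0 -0.63 0 0 0; 10 0 0 0 0 0 0", force=30)

```text
time: 18.0
tool_pos: [0.5166, 0.2118, 0.1061]
tool_rot: [-3.141, 0.001, 0.128]
contact_force: [0.7, 4.9, -4.4]
opening: 0.0298
grip_force: 30.0
```

Tracking well. I'll go on to 50°.

Call:
apply_moves(motion="10 0.31 0 -0.61 0 0 0; 10 0.33 0 -0.61 0 0 0; 10 0.36 0 -0.58 0 0 0; 10 0.38 0 -0.58 0 0 0; 10 0.41 0 -0.55 0 0 0; 10 0.43 0 -0.54 0 0 0; 10 0.45 0 -0.52 0 0 0; 10 0.48 0 -0.5 0 0 0; 10 0.5 0 -0.47 0 0 0; 10 0.52 0 -0.46 0 0 0; 10 0 0 0 0 0 0; 10 0 0 0 0 0 0; 10 0 0 0 0 0 0; 10 0 0 0 0 0 0")

```text
time: 19.75
tool_pos: [0.5567, 0.217, 0.1597]
tool_rot: [-3.141, 0.004, 0.128]
contact_force: [-2.8, 4.8, -2.3]
opening: 0.0297
grip_force: 30.0
```

Run:
```python
from h import *
s=robot.observe(); q=robot.read_camera("scene"); save("end",cv2.resize(q["img"][100:340,120:440],None,fx=2.4,fy=2.4,interpolation=cv2.INTER_CUBIC))
t=s["tool_pos"]; H=np.array([.502,.2093])+.158*np.array([np.cos(.128),np.sin(.128)])
print(s["time"],t,s["opening"],s["grip_force"],s["contact_force"],np.degrees(np.arctan2(t[2]+.019-.0585,np.linalg.norm(H-t[:2]))))
```

```text
19.75 [0.55665739 0.21696602 0.15969063] 0.029669331061973055 29.99931424856186 [-2.80734816  4.81508538 -2.33687287] 49.45576328521939
```

View pics/end.png

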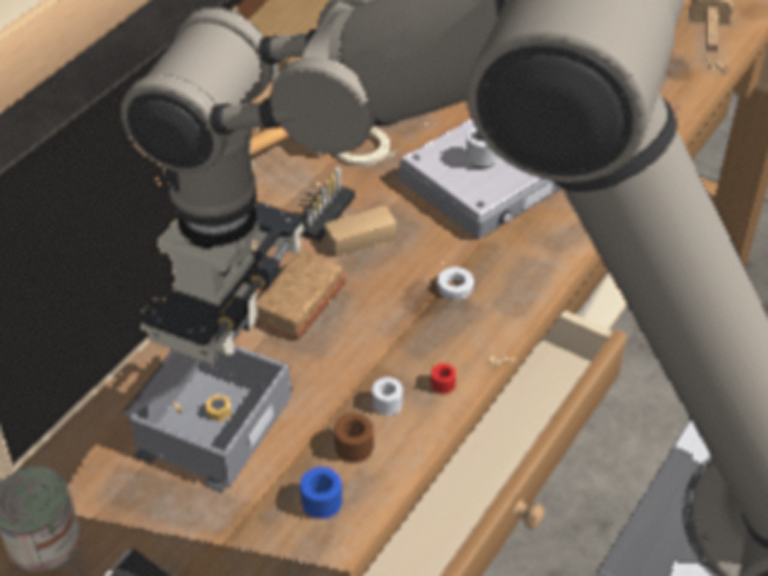

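The lid is held open at about 49.5° and the brass nut shows at about (218,407) in the crop. The ring is on the spindle, and the bystanders are where they were.

```bash
python3 -c "
from cell import robot
print(robot.hand_in())"
```

```text
the job is handed in; nothing more can be done
None
```

The job is handed in: the tall spacer is right down on the flange and released, and the gripper is holding the lid at about 50° (49.5° from the tool pose), with the thin spacer and everything else left where it was.

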